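# Make up a cold-care tray and a cooking tray

### The job

Make up the two wooden trays from the things standing about on the worktop. The long three-bay tray is for someone with a cold: stand the honey jar in its widest bay, the pill bottle in the middle bay and the dropper bottle in the narrowest bay; the short two-bay tray is for the cook: stand the garlic bulb in the wider bay and the pepper mill in the narrower one. Everything stands upright, flat on the floor of its bay, and the kitchen timer and the roll of tape stay where they are.

Things in the scene. Friction and masses are not known exactly. Their poses are not given: they have to be found in the camera images.
- long_tray: Low brown wooden tray with three bays in a row, fixed; 96 mm (its x) by 242 mm (its y), walls 5 mm thick, rim 16 mm high, bay floors at 6 mm. Origin: centre of its underside. All bays are 86 mm deep in x, centred at x = 0. Widest bay: centre y = +70 mm, 92 mm wide; middle: y = -18 mm, 74 mm wide; narrowest: y = -88 mm, 56 mm wide. An arched grip on each end wall is 31 mm high.
- short_tray: Low brown wooden tray with two bays, fixed; 96 mm (its x) by 183 mm (its y), walls 5 mm thick, rim 16 mm high, bay floors at 6 mm. Origin: centre of its underside. Both bays are 86 mm deep in x, centred at x = 0. Wider bay: centre y = +40.5 mm, 92 mm wide in y; narrower bay: centre y = -48.5 mm, 76 mm wide. An arched grip on each end wall is 31 mm high.
- honey_jar: Round jar of honey with a red screw lid, 100 mm high; body 60 mm in diameter up to 88 mm, lid 65 mm in diameter above, firmly on (grasp it by the lid); 0.44 kg. Origin at the centre of its underside, z up.
- pill_bottle: Squat white round pill bottle with a ribbed blue cap, about 50 mm in diameter, 83 mm high, 0.08 kg. Origin at the centre of its underside, z up.
- dropper_bottle: Slim brown round bottle with a black dropper top, 33 mm in diameter up to 70 mm, 24 mm in diameter from there to 77 mm, then a narrow bulb; 102 mm high in all, 0.07 kg. Origin at the centre of its underside, z up.
- garlic: Pale garlic bulb, 60 by 57 mm and 58 mm high with its pointed tip; stands on its root, light (0.04 kg). The one near the robot: another, far off on the green cutting board, is not meant. Origin at the centre of its underside, z up.
- pepper_mill: Dark brown turned wooden pepper mill, 58 mm in diameter, 170 mm high, with a waist, a round head 49 mm in diameter (fixed, from 123 to 159 mm up; grasp it there) and a small knob on top; 0.18 kg. Origin at the centre of its underside, z up.
- kitchen_timer: Round wind-up kitchen timer, white below and red above, 62 mm in diameter, 55 mm high; not wanted, stays where it is (one seen far off by the sink is not meant). Origin at the centre of its underside, z up.
- tape_roll: Dark roll of adhesive tape lying flat, 55 mm in diameter, 19 mm high; not wanted, stays where it is. Origin at the centre of its underside, z up.
Not all that is in view belongs to the job. What is shaped like the pill_bottle but orange or turquoise is not meant.

How it is judged:
At the end, for the whole second after the job is handed in: Each of the five things stands in its own named bay: within the bay walls (3 mm allowance), underside within 4.5 mm of the bay floor (garlic 7.5), upright within 0.1 rad (garlic 0.35), slower than 0.03 m/s; timer and tape within 25 mm of their starts (x of honey_jar in the frame of long_tray between -0.0135 and 0.0135 m and y of honey_jar in the frame of long_tray between 0.0535 and 0.0865 m and z of honey_jar in the frame of long_tray between 0.001 and 0.0105 m and angle between each of honey_jar, pill_bottle, dropper_bottle, pepper_mill's own z axis and vertical below 0.1 rad and linear speed of each of honey_jar, pill_bottle, dropper_bottle, garlic, pepper_mill below 0.03 m/s and x of pill_bottle in the frame of long_tray between -0.0205 and 0.0205 m and y of pill_bottle in the frame of long_tray between -0.0325 and -0.0035 m and z of pill_bottle in the frame of long_tray between 0.001 and 0.0105 m and x of dropper_bottle in the frame of long_tray between -0.0295 and 0.0295 m and y of dropper_bottle in the frame of long_tray between -0.1025 and -0.0735 m and z of dropper_bottle in the frame of long_tray between 0.001 and 0.0105 m and x of garlic in the frame of short_tray between -0.022 and 0.022 m and y of garlic in the frame of short_tray between 0.0155 and 0.0655 m and z of garlic in the frame of short_tray between 0.001 and 0.0135 m and angle between garlic's own z axis and vertical below 0.35 rad and x of pepper_mill in the frame of short_tray between -0.017 and 0.017 m and y of pepper_mill in the frame of short_tray between -0.0605 and -0.0365 m and z of pepper_mill in the frame of short_tray between 0.001 and 0.0105 m and distance of each of kitchen_timer, tape_roll from where it was at the start of the episode below 0.025 m); the robot touches nothing.
It fails at once if the kitchen timer is moved more than 25 mm (distance of kitchen_timer from where it was at the start of the episode above 0.025 m).
It fails at once if the tape roll is moved more than 25 mm (distance of tape_roll from where it was at the start of the episode above 0.025 m).
It also fails if it takes over 141 s, if anything falls off the work surface, if the arm or the gripper's body presses on something with over 40 N, if the wrist force passes 120 N, or if a joint passes its speed limit or range.

### The arm

A 7-joint arm with a two-finger parallel gripper is mounted at the origin on the work surface; the furniture and walls round the work are solid. World frame = base frame: x ahead of the robot, y to its left, z up, the work surface at z = 0. Lengths are in m, angles in rad, forces in N, time in s.
With the tool pointing down it reaches from about 0.425 to 0.825 m from the base axis. Payload 3.6 kg.
Tool frame: the origin (TCP) lies where the fingers leave the gripper's body, on its centre line; the fingertips stand 73 mm ahead of it and the grasp point (between the pads) lies 54 mm ahead of it; z points along the fingers, y is the line along which they close (so a half turn about z gives the same grasp; the last joint's range is limited). The gripper opens to 85 mm and grips with 20 to 120 N. Pads are 22 mm wide; open, the fingers measure 114 mm over their backs; the gripper's body (76 mm by 85 mm) begins 54 mm behind the grasp point. The pads swing forward as they close: fully open they stand 13 mm farther back than shut.
Start: joints at [-1.234, 0.615, -0.013, 1.423, 0.008, 1.103, -0.04], TCP at [0.231, 0.608, 0.304] pointing down, gripper open.
Joint ranges: [-3.12, 3.12], [-0.3, 2.06], [-1.34, 1.32], [0.26, 2.42], [-1.36, 4.5], [0.01, 1.98], [-2.84, 2.84]. Speed limits (rad/s): [2.79, 2.79, 3.14, 3.14, 3.14, 3.14, 3.14].

### API

Orientations are given as a unit quaternion [x, y, z, w].
In Python, from station import arm, snapshot, camera_info, ticket gives the robot as it stands. Calls block until the motion is done:
- arm.movep(position, orientation): joint-space move of the TCP to a pose.
- arm.line_to(position, velocity=0.15, ori=None): straight line of the TCP; ori=None keeps the orientation; velocity is the mean speed in m/s.
- arm.move_j(angles): joint-space move.
- arm.move_gripper(opening, effort=None): opening from 0.0 (shut) to 1.0 (fully open); effort is the grip in N (None keeps the last); returns when the fingers have stopped.
- arm.pause(seconds).
- arm.ik(position, orientation): joint angles nearest the present ones, or None.
- snapshot(name): name is "scene" or "top"; returns the picture (420x560x3 uint8, blue, green, red); there is no depth.
- camera_info(name): a dict with "fx", "fy", "cx", "cy" (pixels), "dist_coeffs" ([k1, k2, p1, p2, k3] as OpenCV has them; the pictures are not rectified), "R" (3x3) and "t" (3): a world point X has camera coordinates R X + t. Camera axes: x right, y down, z forward; pixel columns grow to the right and rows downward; lengths in m; the calibration is good to about 2 mm. A picture is of the moment at which its call begins. camera_info takes no time and is no camera call.
A pose or a line that the arm cannot do raises arm.MotionError and nothing moves.
- ticket.finish_job(): hands the job in; it is judged then, once.
Readings, each from a call of its own:
- arm.read_time(): time.
- arm.read_joint_positions(): joint angles.
- arm.read_dq(): joint speeds.
- arm.read_effort(): joint torques, N m.
- arm.read_tool_pos(): TCP position.
- arm.read_eef_rot(): TCP orientation.
- arm.read_ft_force(): force on the tool from outside, world axes, zero at the start.
- arm.read_wrist_torque(): the same for the moment, N m.
- arm.read_opening(): opening from 0.0 (shut) to 1.0 (fully open).
- arm.read_finger_force(): force on a finger pad.
Only numpy, scipy, OpenCV 4.12 (cv2) and the standard library are available. Lean on these libraries where they do the work, as an engineer would, in place of code of your own. Each camera call takes 0.05 s, during which the arm holds its last target. There are 200 camera calls.

## Working session

There is one attempt and no reset: what is moved stays moved. The work goes in short steps, each a Python script; the robot and the scene stay as the last script left them, time stands still between calls to the robot, and variables do not carry over. Pictures are saved under pics/ and viewed, at most 14 in all, crops included, and the job is handed in when it is done.

```bash
ls; mkdir -p pics; python3 - <<'E'
from station import arm, snapshot, camera_info
import cv2
for n in("scene","top"):
    cv2.imwrite(f"pics/{n}0.png",snapshot(n)); print(camera_info(n))
print(arm.read_time(),arm.read_eef_rot(),arm.read_opening())
E
```

```text
pics
{'fx': 448.9194104640335, 'fy': 448.9194104640335, 'cx': 273.51345339497095, 'cy': 208.20121437763947, 'dist_coeffs': array([-0.08155333,  0.        ,  0.        ,  0.        ,  0.        ]), 'R': array([[ 0.4691403 , -0.88291786, -0.01906399],
       [-0.6775397 , -0.34599854, -0.64901847],
       [ 0.56643388,  0.31739732, -0.76053376]]), 't': array([-0.28458482,  0.34535629,  0.92916503])}
{'fx': 496.30621496141225, 'fy': 496.30621496141225, 'cx': 290.0476543236328, 'cy': 204.49752785494644, 'dist_coeffs': array([0.01275166, 0.        , 0.        , 0.        , 0.        ]), 'R': array([[-0.27124931, -0.96250623, -0.00235962],
       [-0.9225902 ,  0.26069748, -0.28436622],
       [ 0.2743194 , -0.07495718, -0.95871283]]), 't': array([0.09026258, 0.47736502, 1.13395402])}
0.1 [ 1.80375262e-01  9.83597170e-01 -1.15617895e-03 -1.85716808e-04] 0.9961525715214705
```

View pics/scene0.png

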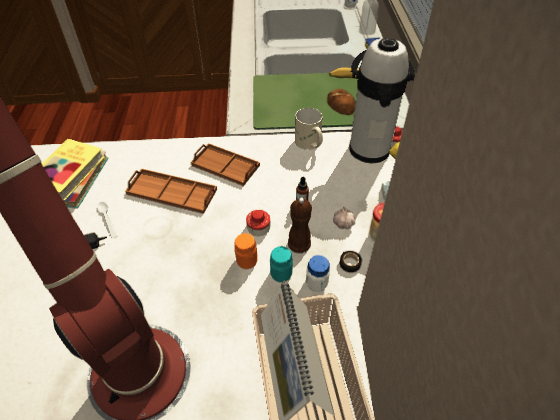

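View pics/top0.png

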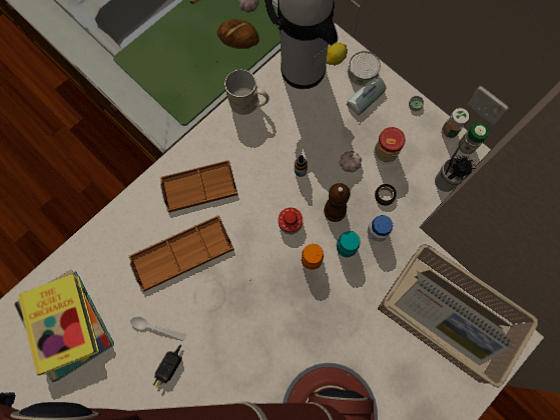

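Top view: orange (313,256), turquoise (348,243) and blue-capped (382,227) bottles look alike, and the blue one is meant. Garlic is at (350,160), not the one at (248,3). The dropper is the slim bottle at (301,165) and the mill is at (338,200). The honey jar has the red lid at (391,143); the red timer (290,220) and the spice jars (458,120), (478,130) are not it. The tape is at (386,195), the trays at (180,252) and (199,186). I'll check these in close crops.

```bash
python3 - <<'E'
import cv2
im=cv2.imread("pics/top0.png")
cv2.imwrite("pics/c1.png",cv2.resize(im[150:300,120:250],None,fx=4,fy=4,interpolation=cv2.INTER_CUBIC))
cv2.imwrite("pics/c2.png",cv2.resize(im[120:270,270:420],None,fx=4,fy=4,interpolation=cv2.INTER_CUBIC))
E
```

```text
(no output)
```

View pics/c1.png

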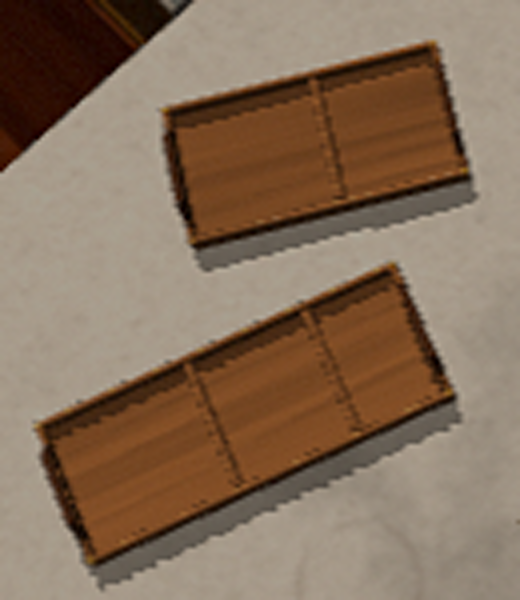

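View pics/c2.png

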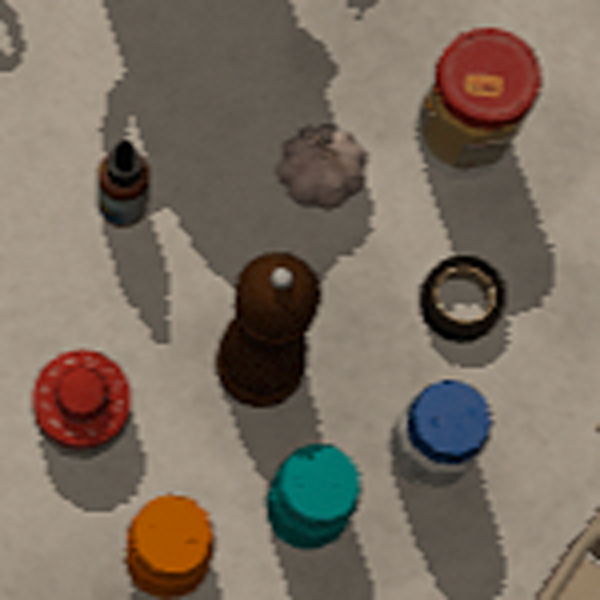

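Crops confirm the choice. In both trays the wider bay is at image left and the bays narrow to the right. The blue-capped bottle is at crop (449,421), the honey lid at (488,78), the garlic at (322,166), the mill head at (278,298) and the dropper tip at (124,147). Now I'll compute positions.

```bash
cat > h.py <<'E'
import numpy as np, cv2
from station import arm, snapshot, camera_info
from scipy.spatial.transform import Rotation as Ro
def ray(n,px):
    c=camera_info(n);K=np.array([[c['fx'],0,c['cx']],[0,c['fy'],c['cy']],[0,0,1]])
    p=cv2.undistortPoints(np.array([[px]],float),K,np.array(c['dist_coeffs']))[0,0]
    R=np.array(c['R']);return -R.T@np.array(c['t']),R.T@np.array([p[0],p[1],1])
def onz(n,px,z):
    o,d=ray(n,px);return (o+d*(z-o[2])/d[2])
def proj(n,X):
    c=camera_info(n);K=np.array([[c['fx'],0,c['cx']],[0,c['fy'],c['cy']],[0,0,1]])
    return cv2.projectPoints(np.array([X],float),cv2.Rodrigues(np.array(c['R']))[0],np.array(c['t']),K,np.array(c['dist_coeffs']))[0][0,0]
E
python3 - <<'E'
from h import *
np.set_printoptions(precision=4,suppress=True)
c=lambda p,o:((p[0]+.5)/4-.5+o[0],(p[1]+.5)/4-.5+o[1])
o1=(120,150);o2=(270,120)
for nm,cs in dict(long=[(40,428),(393,266),(452,396),(93,562)],short=[(165,108),(435,44),(468,175),(193,243)]).items():
    P=np.array([onz("top",c(p,o1),.016) for p in cs])
    y=((P[0]+P[3])-(P[1]+P[2]))/2; x=((P[0]+P[1])-(P[2]+P[3]))/2
    print(nm,P.mean(0),'len',np.linalg.norm(y),np.linalg.norm(x),'yaw',np.arctan2(-y[0],y[1]),np.arctan2(x[1],x[0]))
for nm,p,z in [('honey',(488,78),.1),('pill',(449,421),.083),('drop tip',(124,143),.102),('drop shoulder',(124,176),.072),('garlic',(322,166),.03),('mill knob',(282,278),.166),('mill head',(278,298),.141),('timer',(82,398),.045),('tape',(463,298),.019),('orange',(172,535),.083),('turq',(314,487),.083)]:
    X=onz("top",c(p,o2),z);print(nm,X,'r',np.hypot(X[0],X[1]),'scene',proj("scene",X))
# scene colour masks
im=cv2.imread("pics/scene0.png");hsv=cv2.cvtColor(im,cv2.COLOR_BGR2HSV)
for nm,lo,hi,zz in [('bluecap',(100,120,60),(120,255,255),.083)]:
  for n in("scene","top"):
    h=cv2.cvtColor(cv2.imread(f"pics/{n}0.png"),cv2.COLOR_BGR2HSV)
    k,l,s,ce=cv2.connectedComponentsWithStats(cv2.inRange(h,lo,hi))
    for i in range(1,k):
        if s[i,4]>60: print(n,nm,s[i],ce[i])
cv2.imwrite("pics/s1.png",cv2.resize(im[140:300,225:385],None,fx=3.75,fy=3.75,interpolation=cv2.INTER_CUBIC))
E
```

```text
long [0.4534 0.2447 0.016 ] len 0.23606757220988128 0.09154740008376774 yaw 0.17316853831462725 0.17390186403863225
short [0.6132 0.1648 0.016 ] len 0.1780868276180536 0.09326925070752054 yaw -0.021782478957434823 -0.011231049175431726
honey [ 0.5684 -0.3255  0.1   ] r 0.6550498255619741 scene [385.0352 211.5186]
pill [ 0.3726 -0.2371  0.083 ] r 0.44163277454905464 scene [317.3195 262.3401]
drop tip [ 0.5873 -0.0987  0.102 ] r 0.5955514049036177 scene [303.1264 175.2708]
drop shoulder [ 0.5778 -0.0965  0.072 ] r 0.5858059186907724 scene [300.4482 185.4124]
garlic [ 0.5652 -0.2262  0.03  ] r 0.6087785472338414 scene [343.2302 216.4204]
mill knob [ 0.4604 -0.153   0.166 ] r 0.4851235885257243 scene [301.4965 198.7547]
mill head [ 0.4567 -0.1519  0.141 ] r 0.48135117538309447 scene [300.0916 206.8736]
timer [ 0.4548 -0.0347  0.045 ] r 0.45614833557987366 scene [257.2259 216.0636]
tape [ 0.4589 -0.2876  0.019 ] r 0.5415565671891113 scene [349.5935 258.4124]
orange [ 0.3515 -0.0601  0.083 ] r 0.35664710542902567 scene [244.2747 239.9727]
turq [ 0.3563 -0.1482  0.083 ] r 0.3858921115161108 scene [278.7206 252.7444]
scene bluecap [308 256  21  21 308] [318.1201 265.2078]
top bluecap [373 215  19  19 272] [382.2904 224.136 ]
```

View pics/s1.png

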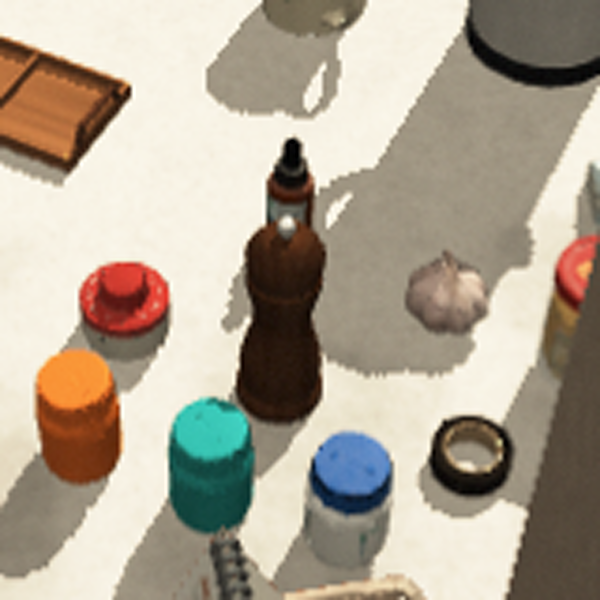

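The scene crop shows the mill knob at (287,225), garlic at (447,292), blue cap at (350,470) and dropper tip at (291,143), and this agrees with my top-view points to 1–2 px. Next I'll refine the dropper, mill and pill, locate the tall cabinet's foot corner at top (420,230), and check reach.

```bash
python3 - <<'E'
from h import *
np.set_printoptions(precision=3,suppress=True)
c=lambda p,o=(270,120):((p[0]+.5)/4-.5+o[0],(p[1]+.5)/4-.5+o[1])
s=lambda p:((p[0]+.5)/3.75-.5+225,(p[1]+.5)/3.75-.5+140)
def tri(a,b):
    (o1,d1),(o2,d2)=ray("top",a),ray("scene",b)
    A=np.c_[d1,-d2];t=np.linalg.lstsq(A,o2-o1,rcond=None)[0]
    return (o1+d1*t[0]+o2+d2*t[1])/2,np.linalg.norm(o1+d1*t[0]-o2-d2*t[1])
print('mill knob',tri(c((282,278)),s((287,225))))
print('drop tip',tri(c((124,147)),s((291,147))), 'dome top',onz("top",c((124,150)),.098))
print('garlic',tri(c((322,166)),s((447,296))))
print('pillcap',tri(c((449,421)),s((352,460))))
b=onz("top",c((124,224)),0);u=b-np.array([.154,.047,0]);u/=np.linalg.norm(u[:2]);print('drop base',b+u*.0165)
b=onz("top",c((261,404)),0);u=b-np.array([.154,.047,0]);u/=np.linalg.norm(u[:2]);print('mill base',b+u*.029)
for p in [(420,230),(545,300),(440,180),(383,325),(425,247)]: print('wall/basket',p,onz("top",p,0),onz("top",p,.1))
down=lambda a:Ro.from_euler('z',a)*Ro.from_quat([1,0,0,0])
for n,x,y,z in [('honey',.568,-.3255,.15),('pill',.373,-.237,.125),('garlic',.565,-.226,.09),('mill',.459,-.152,.195),('drop',.58,-.097,.1),('B1',.441,.314,.3),('B5',.612,.116,.36)]:
  for a in (0,45,90,135): 
    q=arm.ik([x,y,z],down(np.radians(a)).as_quat()); q2=arm.ik([x,y,z+.2],down(np.radians(a)).as_quat());print(n,a,np.array(q) if q is not None else None, q2 is not None)
print(Ro.from_quat(arm.read_eef_rot()).as_matrix())
E
```

```text
mill knob (array([ 0.461, -0.153,  0.163]), np.float64(0.0015580598314934196))
drop tip (array([ 0.588, -0.098,  0.089]), np.float64(0.004049489910269974)) dome top [ 0.584 -0.098  0.098]
garlic (array([ 0.568, -0.228,  0.019]), np.float64(0.0011375589417373629))
pillcap (array([ 0.374, -0.238,  0.081]), np.float64(0.0024094103224034185))
drop base [ 0.588 -0.102  0.   ]
mill base [ 0.455 -0.163  0.   ]
wall/basket (420, 230) [ 0.35  -0.346  0.   ] [ 0.334 -0.314  0.1  ]
wall/basket (545, 300) [ 0.104 -0.577  0.   ] [ 0.108 -0.526  0.1  ]
wall/basket (440, 180) [ 0.462 -0.442  0.   ] [ 0.437 -0.402  0.1  ]
wall/basket (383, 325) [ 0.154 -0.181  0.   ] [ 0.154 -0.162  0.1  ]
wall/basket (425, 247) [ 0.305 -0.343  0.   ] [ 0.293 -0.311  0.1  ]
honey 0 [ 0.129  0.881  0.667  1.576 -0.646  0.915 -0.547] True
honey 45 [ 0.156  0.865  0.61   1.575 -0.594  0.894  0.196] True
honey 90 [ 0.224  0.833  0.476  1.573 -0.468  0.851  0.879] True
honey 135 [ 0.339  0.8    0.262  1.569 -0.26   0.807  1.491] True
pill 0 [ 0.22   0.648  0.44   2.193 -0.664  0.431 -0.373] True
pill 45 [ 0.279  0.633  0
[... 812 characters left out ...]
ue
drop 90 [-0.005  0.791  0.218  1.797 -0.282  0.584  0.387] True
drop 135 [ 0.094  0.781  0.056  1.793 -0.073  0.57   0.981] True
B1 0 [-1.129  0.535  0.735  1.761 -0.416  1.008 -1.807] True
B1 45 [-1.004  0.49   0.523  1.757 -0.289  0.972 -1.153] True
B1 90 [-0.867  0.463  0.31   1.753 -0.168  0.952 -0.49 ] True
B1 135 [-0.737  0.451  0.115  1.749 -0.062  0.945  0.188] True
B5 0 [-0.636  0.615  0.749  1.438 -0.426  1.255 -1.418] True
B5 45 [-0.567  0.583  0.608  1.435 -0.34   1.229 -0.708] True
B5 90 [-0.475  0.554  0.436  1.432 -0.24   1.208 -0.011] True
B5 135 [-0.377  0.536  0.263  1.429 -0.143  1.195  0.689] True
[[-0.935  0.355 -0.001]
 [ 0.355  0.935 -0.002]
 [-0.    -0.002 -1.   ]]
```

```bash
cat >> h.py <<'E'
T={'L':(np.array([.4534,.2447]),.174),'S':(np.array([.6132,.1648]),-.017)}
quat=lambda yaw:(Ro.from_euler('z',np.pi/2+yaw)*Ro.from_quat([1,0,0,0])).as_quat()
HI=.37
def bay(t,y,x=0):
    c,w=T[t];return c+np.array([np.cos(w)*x-np.sin(w)*y,np.sin(w)*x+np.cos(w)*y])
def pick(xy,zg,t,effort):
    q=quat(T[t][1]);z=zg+.054
    arm.move_gripper(1.0)
    arm.movep([*xy,max(HI-.1,z+.06)],q)
    arm.line_to([*xy,z],.12)
    arm.move_gripper(0.0,effort)
    print('grip',arm.read_opening(),arm.read_finger_force(),'t',arm.read_time())
    arm.line_to([*xy,HI],.2)
    print('lifted',arm.read_opening(),arm.read_finger_force(),arm.read_ft_force())
def place(zg,t,y,open_to=1.0,dz=.0075,x=0):
    q=quat(T[t][1]);z=zg+.054+dz;xy=bay(t,y,x)
    arm.movep([*xy,HI],q)
    arm.line_to([*xy,z+.04],.2);arm.line_to([*xy,z],.05)
    print('down',arm.read_ft_force(),arm.read_opening())
    arm.move_gripper(open_to);arm.line_to([*xy,HI],.2);print('t',arm.read_time())
E
python3 - <<'E'
from h import *
pick([.458,-.154],.141,'S',40)
cv2.imwrite("pics/m1.png",snapshot("scene"))
E
```

```text
grip 0.5459243892905362 40.53006474394351 t 4.3417
lifted 0.5459740539347159 41.26189809234347 [ 0.38317215 -0.40676402 -1.55061492]
```

View pics/m1.png

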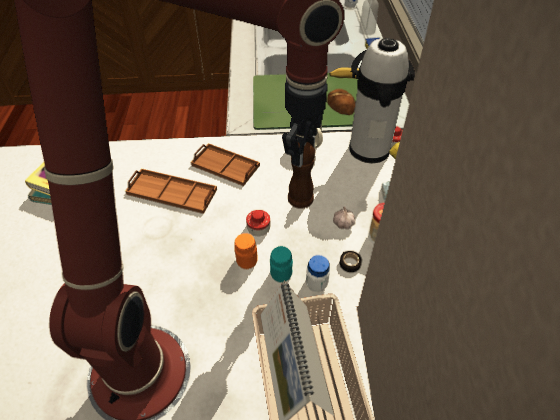

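The mill hangs upright in the gripper at (302,170) and nothing else has moved. Next I place it and fetch the dropper bottle.

```bash
python3 - <<'E'
from h import *
place(.141,'S',-.0495)
pick([.586,-.099],.055,'L',30)
cv2.imwrite("pics/m2.png",snapshot("top"))
E
```

```text
down [-0.43020722 -0.82380077 -1.19708249] 0.5444704308366694
t 9.8083
grip 0.3663892560745642 30.47873348579742 t 12.9917
lifted 0.3642065434616622 30.264942089561373 [ 0.39412126 -0.11342699 -0.37520484]
```

View pics/m2.png

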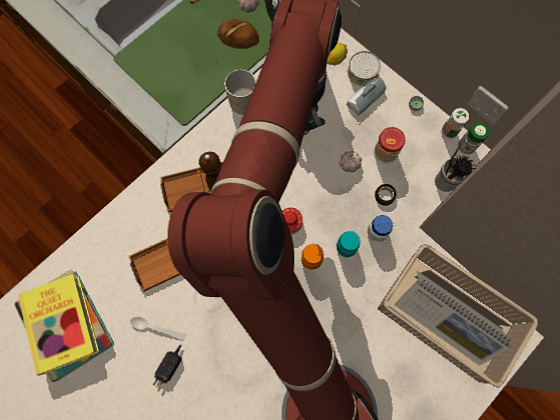

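The mill stands in the short tray with its head at (209,161), the dropper is gripped, and the other things are in place. Next: the dropper, pill and honey.

```bash
python3 - <<'E'
from h import *
print('mill head expected',proj("top",[*bay('S',-.0495),.147]))
place(.055,'L',-.088)
pick([.3735,-.2375],.06,'L',30)
cv2.imwrite("pics/m3.png",snapshot("top"))
place(.06,'L',-.018)
cv2.imwrite("pics/m3.png",snapshot("top"))
E
```

```text
mill head expected [209.40140692 161.69795244]
down [ 1.37718645 -0.43640641 -0.5882719 ] 0.3631211058078636
t 19.75
grip 0.5642942891365615 30.316171031445265 t 23.4083
lifted 0.5676418310441594 31.12397750839591 [-0.67823405  0.0138805  -0.86831425]
down [ 0.28314787 -1.01989523 -0.72089406] 0.5675551730691132
t 30.6083
```

View pics/m3.png

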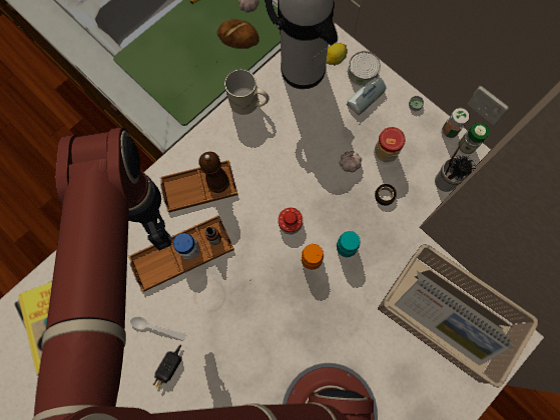

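The mill (210,160), pill bottle (184,245) and dropper (212,234) all stand in their bays. Next: honey, then garlic.

```bash
python3 - <<'E'
from h import *
pick([.568,-.3255],.092,'L',70)
place(.092,'L',.070)
pick([.566,-.227],.032,'S',25)
cv2.imwrite("pics/m4.png",snapshot("scene"))
E
```

```text
grip 0.7270312359980817 75.2057147026062 t 34.4583
lifted 0.7259985278558676 77.41168856620789 [-0.1510305  -0.13454843 -5.77778857]
down [-2.15827096 -0.29007814 -0.67342057] 0.7278319312727418
t 41.6333
grip 0.6408786781030674 25.67328766744403 t 45.975
lifted 0.6345310335468124 26.460280756582506 [-0.00246814 -0.48900019  0.6818709 ]
```

View pics/m4.png

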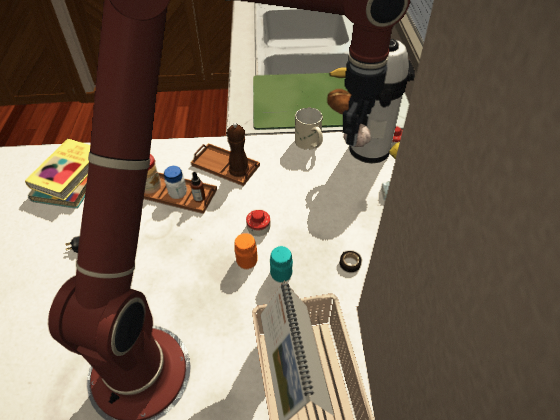

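The garlic is held at (362,135); the others stand in the trays. Now I place it and check.

```bash
python3 - <<'E'
from h import *
place(.032,'S',.043,open_to=.9)
q=arm.read_joint_positions(); 
arm.movep([.45,-.25,.4],quat(.17))
for n in("top","scene"): cv2.imwrite(f"pics/e_{n}.png",snapshot(n))
im=cv2.imread("pics/e_top.png")
cv2.imwrite("pics/e1.png",cv2.resize(im[140:290,120:250],None,fx=4,fy=4,interpolation=cv2.INTER_CUBIC))
im=cv2.imread("pics/e_scene.png")
cv2.imwrite("pics/e2.png",cv2.resize(im[110:290,110:370],None,fx=3,fy=3,interpolation=cv2.INTER_CUBIC))
for nm,t,y,z in [('honey','L',.07,.106),('pill','L',-.018,.089),('drop','L',-.088,.106),('garlic','S',.043,.036),('mill','S',-.0495,.17)]:
    a=proj("top",[*bay(t,y),z]);b=proj("scene",[*bay(t,y),z]);print(nm,(a-[120,140]+.5)*4-.5,(b-[110,110]+.5)*3-.5)
E
```

```text
down [-0.27540878 -0.48614357 -0.48237112] 0.6380249145832373
t 53.3667
honey [ 98.38790085 473.88021288] [ 94.07144952 149.61162764]
pill [248.53623993 414.12746376] [185.16792698 182.90031628]
drop [354.66833184 356.38615847] [253.6511185  185.31091663]
garlic [243.31055064 187.9359429 ] [307.05332062 126.27533181]
mill [352.70714299  73.45410714] [375.45354629  46.33812141]
```

View pics/e1.png

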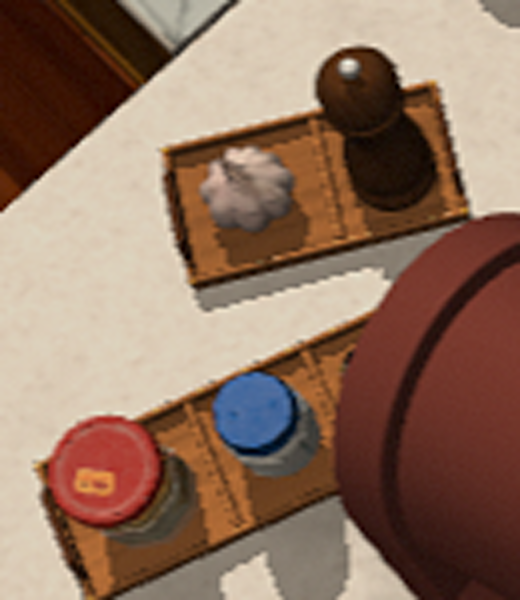

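View pics/e2.png

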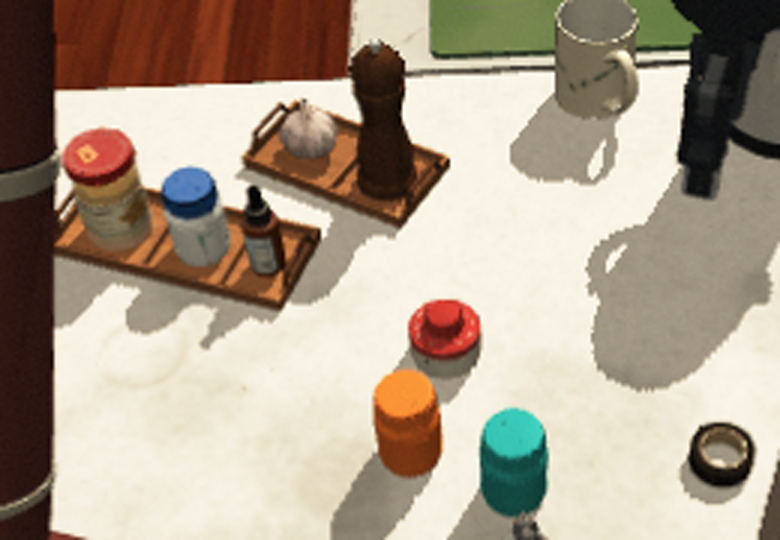

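All five are in their bays and upright: honey (105,470), pill (255,413), garlic (248,188) and mill (349,68) in the top crop, and dropper (253,190) in the scene crop. Each is within about 5 mm of target. Timer and tape have not moved, so I'm handing in.

```bash
python3 -c "
from station import ticket
print(ticket.finish_job())"
```

```text
the job is handed in; nothing more can be done
None
```

I handed the job in after about 55 s of robot time: the last pictures show all five things upright in their named bays and the timer and tape unmoved, though the hand-in returned no verdict.

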